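Sort the salvaged parts after the electronics class

TASK

Sort the five loose parts on the lab bench into their trays: both round capacitors into the round dish, both finned heat sinks end to end into the long narrow tray, and the transformer into the square tray. Set each one down gently rather than dropping it, upright as it stands now (fins up) and flat on the tray floor, and leave the multimeter and the screwdriver where they lie.

Things in the scene. Friction and masses are not known exactly. Their poses are not given: they have to be found in the camera images.
- capacitor_a: electrolytic capacitor standing upright: black round can with an aluminium top, 35 mm diameter, 50 mm tall, with two small brass terminals 4 mm high on top; about 60 g. Both capacitors are alike. Origin: centre of the underside; z is up along the can; it is round, so any grasp direction across the diameter does
- capacitor_b: electrolytic capacitor standing upright: black round can with an aluminium top, 35 mm diameter, 50 mm tall, with two small brass terminals 4 mm high on top; about 60 g. Both capacitors are alike. Origin: centre of the underside; z is up along the can; it is round, so any grasp direction across the diameter does
- heatsink_a: finned aluminium heat sink lying on its flat base, fins pointing up: 70 mm long (own x), 32 mm wide (own y), 41 mm tall; five 2.8 mm fins run along its length, the outer two flush with its long sides, so it is gripped across its 32 mm width; about 120 g. Both heat sinks are alike. Origin: centre of the underside; z up; a half turn about z looks the same
- heatsink_b: finned aluminium heat sink lying on its flat base, fins pointing up: 70 mm long (own x), 32 mm wide (own y), 41 mm tall; five 2.8 mm fins run along its length, the outer two flush with its long sides, so it is gripped across its 32 mm width; about 120 g. Both heat sinks are alike. Origin: centre of the underside; z up; a half turn about z looks the same
- transformer: small mains transformer: dark steel core 50 mm long (own x), 26 mm wide (own y), 42 mm tall, with a copper winding in a white-flanged bobbin around it that sticks out at both long sides to 42 mm wide (own y), 34 mm long there, from 4 to 38 mm high; about 280 g. It is gripped on the two flat core ends, 50 mm apart along own x. Origin: centre of the underside; z up; a half turn about z looks the same
- round_dish: round grey plastic dish fixed to the bench, 148 mm outside and 140 mm inside diameter, rim 16 mm above the bench, floor 4 mm thick. Place for both capacitors side by side. Origin: centre of its underside, on the bench
- long_tray: long narrow grey plastic tray fixed to the bench: inside 190 mm long (own y) and 60 mm wide (own x), walls 4 mm thick, rim 16 mm above the bench, floor 4 mm thick. Place for both heat sinks end to end, lengthwise along the tray. Origin: centre of its underside, on the bench
- square_tray: square grey plastic tray fixed to the bench: inside 80 x 80 mm, walls 4 mm thick along own x and y, rim 16 mm above the bench, floor 4 mm thick. Place for the transformer. Origin: centre of its underside, on the bench
- multimeter: bystander: yellow hand-held multimeter lying on the bench at the robot's right (-y), 160 mm (own x) x 80 mm x 43 mm high. Origin: centre of its underside
- screwdriver: bystander: 200 mm screwdriver lying on the bench at the robot's left (+y), along own x, handle to -x. Origin: on the bench, below its middle

How it is judged:
By the outcome, as a careful person would: the job done as asked, in the order asked, and still so for the second after the job is handed in, with the robot touching nothing.
It also fails if it takes over 109 s, if anything falls off the work surface, if the arm or the gripper's body presses on something with over 40 N, if the wrist force passes 120 N, or if a joint passes its speed limit or range.

ROBOT

A 6-joint arm with a two-finger parallel gripper is mounted at the origin on the work surface. World frame = base frame: x ahead of the robot, y to its left, z up, the work surface at z = 0. Lengths are in m, angles in rad, forces in N, time in s.
With the tool pointing down it reaches from about 0.275 to 0.825 m from the base axis. Payload 4.9 kg.
Tool frame: the origin (TCP) lies midway between the tips of the shut fingers; the grasp point (between the pads) lies 19 mm behind it (grip_point_offset is the distance from the TCP to the grasp point, in m); z points along the fingers, y is the line along which they close (so a half turn about z gives the same grasp; the last joint's range is limited). The gripper opens to 85 mm and grips with 20 to 120 N. Pads are 22 mm wide; open, the fingers measure 114 mm over their backs; the gripper's body (76 mm by 85 mm) begins 54 mm behind the grasp point. The pads swing forward as they close: fully open they stand 13 mm farther back than shut.
Start: joints at [-1.309, 0.326, -0.193, 1.052, 0, 1.437], TCP at [0.212, -0.507, 0.231] pointing down, gripper open.
Joint ranges: [-2.65, 2.65], [-0.97, 1.79], [-1.3, 1.35], [-1.93, 2.1], [-1.47, 1.37], [-3.14, 3.14]. Speed limits (rad/s): [2.57, 2.57, 3.14, 3.14, 3.14, 3.14].

INTERFACE

Orientations are given as a rotation vector (axis times angle).
In Python, from cell import * gives the robot as it stands. Calls block until the motion is done:
- movep(position, orientation): joint-space move of the TCP to a pose.
- move_l(position, velocity=0.15, rot=None, until_force=None): straight line of the TCP; rot=None keeps the orientation; velocity is the mean speed in m/s. With until_force (N) it stops when the force on the tool has changed by that much, and returns True; else False.
- set_joints(angles): joint-space move.
- let_go() and grab(newtons=None): open the fingers fully, or close them until they stop; newtons is the grip in N (None keeps the last).
- sleep(seconds).
- ik(position, orientation): joint angles nearest the present ones, or None.
- get_state(): the state.
- grab_frame(name): name is "scene" or "top"; returns a dict with "img" (420x560x3 uint8, red, green, blue), "fx", "fy", "cx", "cy" (pixels), "k1" (the pictures are not rectified: a ray, as slopes to the right and down, at radius r is drawn at 1 + k1 r^2 times it, then the intrinsics apply), "cam_to_world" (4x4, takes a point from camera to world coordinates). Camera axes: x right, y down, z forward; pixel columns grow to the right and rows downward; lengths in m; the calibration is good to about 2 mm. A picture is of the moment at which its call begins. There is no depth.
A pose or a line that the arm cannot do raises MotionError and nothing moves.
- sign_off(): hands the job in; it is judged then, once.
Trained networks look in the newest picture that a camera, given by its name, has taken for a name from the list of things; names that differ only in an ending like _2 or _b are one class to them, and where a whole thing is asked for, a point or a joint stands for the part that bears it (a point fixed in the world has none). Each returns a list of dicts, best first, with "score" (0 to 1); they miss things now and then, are a little off and sometimes report something else, mostly with a low value. They report only what shows in the picture. A call takes as long as a camera call.
- spot_in(camera, name): "centre" ([column, row] in pixels, amid what is visible of it).
- silhouettes(camera, name): "mask" (420x560 bool, what is visible of it) and "centre" ([column, row] in pixels, amid what is visible of it).
- tip_of(camera, name): "centre" ([column, row] in pixels: a listed point, or the origin of a listed thing).
The state is a dict: "clock": time; "q": joint angles; "joint_velocities": joint speeds; "tau": joint torques, N m; "position": TCP position; "eef_rot": TCP orientation; "contact_force": force on the tool from outside, world axes, zero at the start; "wrist_torque": the same for the moment, N m; "finger_gap": opening from 0.0 (shut) to 1.0 (fully open); "grasp_force": force on a finger pad.
Only numpy, scipy, OpenCV 4.12 (cv2) and the standard library are available. Lean on these libraries where they do the work, as an engineer would, in place of code of your own. Each camera call takes 0.05 s, during which the arm holds its last target. There are 200 camera calls.

## Working session

There is one attempt and no reset: what is moved stays moved. The work goes in short steps, each a Python script; the robot and the scene stay as the last script left them, time stands still between calls to the robot, and variables do not carry over. Pictures are saved under pics/ and viewed, at most 14 in all, crops included, and the job is handed in when it is done.

```bash
ls; mkdir -p pics; python3 - <<'E'
from cell import *
import cv2
for n in ("scene","top"):
    f=grab_frame(n); cv2.imwrite(f"pics/{n}0.png",f["img"][:,:,::-1])
    print(n,f["fx"],f["fy"],f["cx"],f["cy"],f["k1"],f["cam_to_world"])
    for t in ("capacitor_a","heatsink_a","transformer","round_dish","long_tray","square_tray","multimeter","screwdriver"):
        print(t,[(round(d["score"],2),[round(float(v)) for v in d["centre"]],int(d["mask"].sum())) for d in silhouettes(n,t)],[(round(d["score"],2),[round(float(v)) for v in d["centre"]]) for d in tip_of(n,t)])
s=get_state();print(s)
E
```

```text
pics
scene 392.26729917346285 392.26729917346285 272.2032390696395 206.01641547401437 0.036800799706777666 [[ 0.20701727  0.68976654 -0.69380542  1.2635798 ]
 [ 0.97813097 -0.1604882   0.13230023 -0.15376939]
 [-0.02009131 -0.706021   -0.70790584  0.74626529]
 [ 0.          0.          0.          1.        ]]
capacitor_a [(0.79, [324, 174], 237), (0.54, [270, 185], 235)] [(0.72, [322, 180]), (0.52, [270, 192])]
heatsink_a [(0.85, [227, 194], 542), (0.77, [360, 160], 357), (0.25, [181, 195], 340)] [(0.91, [360, 167]), (0.76, [225, 197])]
transformer [(0.59, [179, 195], 358)] [(0.58, [180, 199])]
round_dish [(0.69, [380, 214], 2034), (0.22, [272, 186], 229)] [(0.83, [379, 219])]
long_tray [(0.6, [184, 235], 2031)] [(0.69, [186, 238])]
square_tray [] [(0.7, [278, 238])]
multimeter [(0.98, [86, 212], 1754)] [(0.8, [91, 215])]
screwdriver [(0.83, [428, 155], 337), (0.7, [224, 190], 497)] [(0.75, [321, 180]), (0.56, [430, 164])]
top 544.4636662325872 544.4636662325872 275.37007392540585 209.56618560004944 -0.07297460978387996 [[ 2.29946306e-02 -9.92047543e-01  1.23745378e-01  3.54456755e-
[... 828 characters left out ...]
 'q': array([-1.30917167e+00,  3.26211466e-01, -1.92595203e-01,  1.05200586e+00,
       -3.84174224e-05,  1.43658118e+00]), 'joint_velocities': array([-5.49056775e-05, -2.25886801e-05, -2.56956462e-04,  1.21541910e-03,
       -1.32040641e-04, -3.15638471e-04]), 'tau': array([-4.81474513e-05, -4.43325055e+01,  2.62751842e+01,  1.24636728e-03,
        7.41546455e-05,  2.35795852e-06]), 'position': array([ 0.21206661, -0.50748786,  0.23127641]), 'eef_rot': array([-3.08024811e+00, -6.17729506e-01,  6.18435751e-05]), 'contact_force': array([-0.39470682,  0.15637848,  0.1405883 ]), 'wrist_torque': array([ 0.01369473, -0.00369313, -0.00653476]), 'grasp_force': 0.0, 'finger_gap': 0.9994823948200724}
```

```bash
python3 - <<'E'
import cv2
a=cv2.imread("pics/top0.png")[165:285,85:475]; cv2.imwrite("pics/topc.png",cv2.resize(a,None,fx=2,fy=2,interpolation=cv2.INTER_CUBIC))
a=cv2.imread("pics/scene0.png")[130:290,50:450]; cv2.imwrite("pics/scenec.png",cv2.resize(a,None,fx=2,fy=2,interpolation=cv2.INTER_CUBIC))
E
```

```text
(no output)
```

View pics/topc.png

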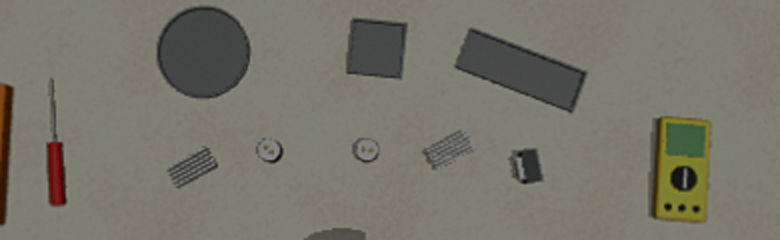

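View pics/scenec.png

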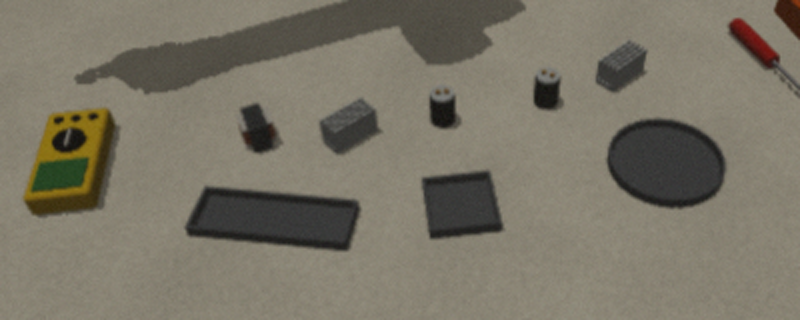

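The top crop shows, from left to right in full-image pixels, a heat sink (181,248), capacitors (219,240) and (268,240), a heat sink (309,240) and the transformer (347,248). Above them are the dish (187,191), square tray (273,189) and long tray (346,199). The scene crop agrees. Next I fit the poses to the masks in both views.

```bash
cat > geo.py <<'E'
import numpy as np, cv2
from scipy.optimize import minimize
def proj(f,P):
    T=np.linalg.inv(f["cam_to_world"]); p=np.asarray(P)@T[:3,:3].T+T[:3,3]
    s=p[:,:2]/p[:,2:]; s=s*(1+f["k1"]*(s**2).sum(1,keepdims=True))
    return s*[f["fx"],f["fy"]]+[f["cx"],f["cy"]]
def box(l,w,z0,z1): return np.array([[x,y,z] for x in(-l/2,l/2) for y in(-w/2,w/2) for z in(z0,z1)])
def cyl(d,z1): return np.array([[d/2*np.cos(a),d/2*np.sin(a),z] for a in np.arange(0,6.28,.26) for z in(0,z1)])
SH=dict(cap=[cyl(.035,.05)],hs=[box(.07,.032,0,.041)],tr=[box(.05,.026,0,.042),box(.034,.042,.004,.038)],
 dish=[cyl(.148,.016)],lt=[box(.068,.198,0,.016)],st=[box(.088,.088,0,.016)])
S=8
def hulls(f,k,p):
    c,s=np.cos(p[2]),np.sin(p[2]); R=np.array([[c,-s,0],[s,c,0],[0,0,1]])
    return [cv2.convexHull(proj(f,P@R.T+[p[0],p[1],0]).astype(np.float32))[:,0] for P in SH[k]]
def render(f,k,p,o,n):
    im=np.zeros((n*S,n*S),np.uint8)
    for h in hulls(f,k,p): cv2.fillConvexPoly(im,np.round(((h-o+.5)*S-.5)*16).astype(np.int32),255,shift=4)
    return cv2.resize(im,(n,n),interpolation=cv2.INTER_AREA)/255.
def fit(k,views,x0,n=120):
    data=[]
    for f,m,c in views:
        o=np.round(c).astype(int)-n//2; M=np.zeros((n,n))
        pm=np.pad(m.astype(float),n); M=pm[o[1]+n:o[1]+2*n,o[0]+n:o[0]+2*n]
        data.append((f,M,o))
    sm=lambda a:cv2.GaussianBlur(a,(0,0),1.0)
    cost=lambda p:sum(((sm(render(f,k,p,o,n))-sm(M))**2).sum()/M.sum() for f,M,o in data)
    best=None
    for y in ([0] if k in("cap","dish") else np.arange(0,np.pi if k!="st" else 1.57,np.pi/8)):
        sim=np.array([[0,0,0],[.012,0,0],[0,.012,0],[0,0,.25]])+[*x0,y]
        r=minimize(cost,sim[0],method="Nelder-Mead",options=dict(initial_simplex=sim,xatol=2e-4,fatol=1e-5,maxiter=200))
        if best is None or r.fun<best.fun: best=r
    return best.x,best.fun
def ground(f,uv,z):
    s=np.array([(uv[0]-f["cx"])/f["fx"],(uv[1]-f["cy"])/f["fy"]]); q=s.copy()
    for _ in range(10): q=s/(1+f["k1"]*(q@q))
    d=f["cam_to_world"][:3,:3]@[*q,1]; o=f["cam_to_world"][:3,3]
    return (o+d*(z-o[2])/d[2])[:2]
E
cat > meas.py <<'E'
from cell import *
from geo import *
import json
F={n:grab_frame(n) for n in("scene","top")}
N=dict(cap="capacitor_a",hs="heatsink_a",tr="transformer",dish="round_dish",lt="long_tray",st="square_tray")
want=dict(capL=("cap",219,240,.05),capR=("cap",267,240,.05),hsL=("hs",181,248,.04),hsR=("hs",309,240,.04),tr=("tr",347,248,.04),dish=("dish",187,191,.01),st=("st",273,189,.01),lt=("lt",346,199,.01))
D={(n,k):silhouettes(n,N[k]) for n in F for k in N}
out={}; vis={n:cv2.resize(F[n]["img"][:,:,::-1],None,fx=4,fy=4,interpolation=cv2.INTER_CUBIC) for n in F}
for w,(k,u,v,h) in want.items():
    x0=ground(F["top"],(u,v),h); views=[]
    for n in F:
        e=proj(F[n],[[*x0,h/2]])[0]
        c=[d for d in D[n,k] if np.hypot(*(np.array(d["centre"])-e))<14]
        if c: views.append((F[n],c[0]["mask"],e))
    if not views: print(w,"none"); continue
    fs=[(F_,)for F_ in views]
    p,c=fit(k,views,x0); out[w]=p.tolist()
    single=[np.round(fit(k,[v],x0)[0],3) for v in views] if len(views)>1 else ""
    print(w,np.round(p,4),round(c,3),len(views),single)
    for n in F:
        for hh in hulls(F[n],k,p): cv2.polylines(vis[n],[np.round((hh+.5)*4-.5).astype(int)],True,(0,255,0),1)
json.dump(out,open("poses.json","w"))
cv2.imwrite("pics/fit_top1.png",vis["top"][680:1080,600:1400]); cv2.imwrite("pics/fit_scene1.png",vis["scene"][560:1040,500:1300])
cv2.imwrite("pics/fit_scene2.png",vis["scene"][560:1040,1000:1700])
E
python3 meas.py
```

```text
capL [0.4629 0.1472 0.3405] 0.005 1 
capR [ 0.4705 -0.0046  0.0171] 0.029 2 [array([ 0.469, -0.003,  0.126]), array([ 0.471, -0.006,  0.131])]
hsL [0.4359 0.2669 2.1331] 0.028 2 [array([ 0.434,  0.268, -0.99 ]), array([ 0.437,  0.266, -1.026])]
hsR [ 0.4728 -0.1361  2.0855] 0.004 1 
tr [ 0.4507 -0.2577  3.3552] 0.033 2 [array([ 0.45 , -0.257,  0.203]), array([ 0.451, -0.259,  3.376])]
dish [0.6202 0.2588 0.0718] 0.006 2 [array([0.619, 0.259, 0.048]), array([0.621, 0.258, 0.136])]
st [ 0.6343 -0.016   1.4656] 0.016 1 
lt [ 0.6044 -0.2464  2.7927] 0.033 2 [array([ 0.604, -0.245, -0.348]), array([ 0.605, -0.248,  2.793])]
```

View pics/fit_top1.png

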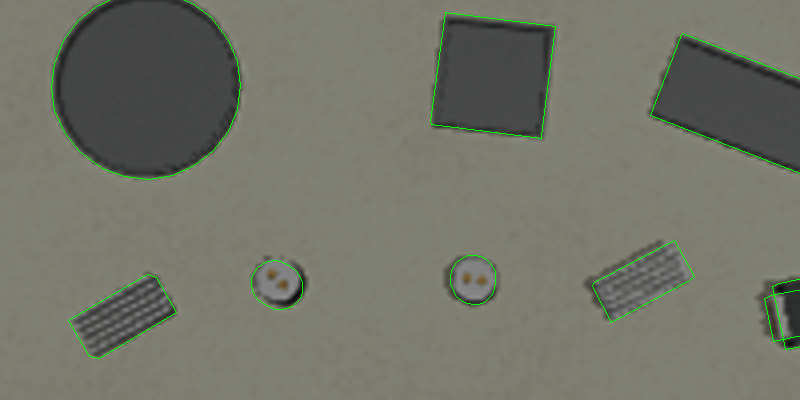

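View pics/fit_scene1.png

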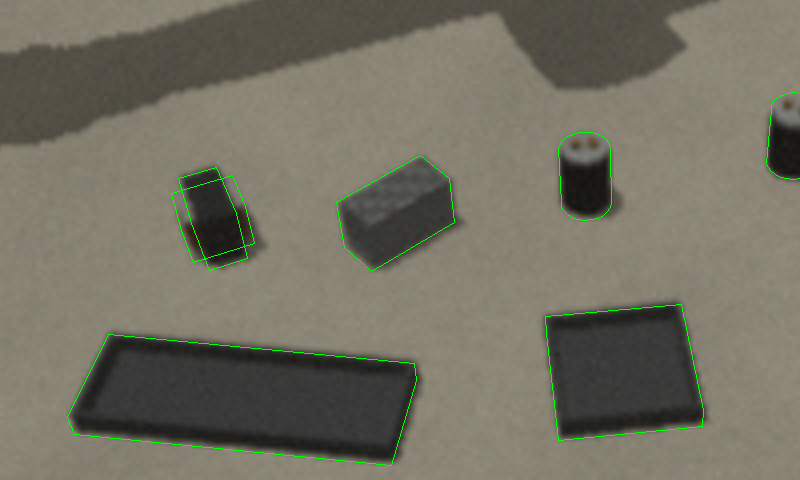

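The outlines fit to about 1 px. The capacitor at top-crop (280,283) and the right heat sink sit about 2 mm off in the top view, which is within calibration error. The transformer's core axis runs roughly along x. I'll start with the capacitors.

```bash
cat > rob.py <<'E'
from cell import *
import numpy as np, json
from scipy.spatial.transform import Rotation as Ro
P=json.load(open("poses.json"))
def rotv(a):
    y=np.array([np.cos(a),np.sin(a),0]); z=np.array([0,0,-1.])
    return Ro.from_matrix(np.c_[np.cross(y,z),y,z]).as_rotvec()
def best(p,a):
    q0=get_state()["q"]; c=[]
    for k in(-1,0,1):
        r=rotv(a+k*np.pi); q=ik(p,r)
        if q is not None: c.append((abs(np.array(q)-q0).max(),q,r))
    _,q,r=min(c,key=lambda t:t[0]); return q,r
def go(p,a):
    q,r=best(p,a); set_joints(q); return r
def pickplace(name,src,sa,h,dst,da,N,place=True):
    t0=get_state()["clock"]
    go([*src,h+.10],sa); move_l([*src,h],velocity=.12); grab(N)
    s=get_state(); print(name,"gap",round(s["finger_gap"],3),"F",round(s["grasp_force"],1),"t",s["clock"]-t0)
    move_l([*src,h+.10],velocity=.2)
    print("held gap",round(get_state()["finger_gap"],3))
    go([*dst,h+.10],da); move_l([*dst,h+.014],velocity=.15)
    hit=move_l([*dst,h-.002],velocity=.02,until_force=3)
    s=get_state(); print("hit",hit,"z-h",round(s["position"][2]-h,4),"f",np.round(s["contact_force"],1),"gap",round(s["finger_gap"],3))
    let_go(); move_l([*dst,h+.10],velocity=.2)
    print("done",get_state()["clock"]-t0,"clock",get_state()["clock"])
E
python3 - <<'E'
from rob import *
d=np.array(P["dish"][:2]); c=P["capR"][:2]
pickplace("capR",c,0,.018,d+[0,-.033],0,30)
E
```

```text
capR gap 0.395 F 29.6 t 3.5833
held gap 0.397
hit True z-h 0.0044 f [-0.  -0.5  3.6] gap 0.399
done 7.7667 clock 10.1667
```

```bash
python3 - <<'E'
from rob import *
d=np.array(P["dish"][:2]); c=np.array(P["capL"][:2])+[0,-.001]
pickplace("capL",c,0,.018,d+[0,.033],0,30)
t=P["lt"]; a=t[2]+np.pi/2; u=np.array([np.cos(a),np.sin(a)]); u*=np.sign(u[1])
h=P["hsL"]; pickplace("hsL",h[:2],h[2]+np.pi/2,.014,np.array(t[:2])+.041*u,t[2],40)
import cv2
for n in("scene","top"): cv2.imwrite(f"pics/{n}2.png",cv2.resize(grab_frame(n)["img"][150:270,100:460,::-1],None,fx=2,fy=2,interpolation=cv2.INTER_CUBIC))
cv2.imwrite("pics/both2.png",np.vstack([cv2.imread("pics/scene2.png"),cv2.imread("pics/top2.png")]))
E
```

```text
capL gap 0.401 F 29.6 t 2.25
held gap 0.399
hit True z-h 0.0046 f [-0.2  0.2  4.6] gap 0.398
done 6.225 clock 16.3917
hsL gap 0.373 F 40.5 t 2.291599999999999
held gap 0.363
hit True z-h 0.0045 f [-0.6 -0.4  4.1] gap 0.368
done 7.2666 clock 23.6583
```

View pics/both2.png

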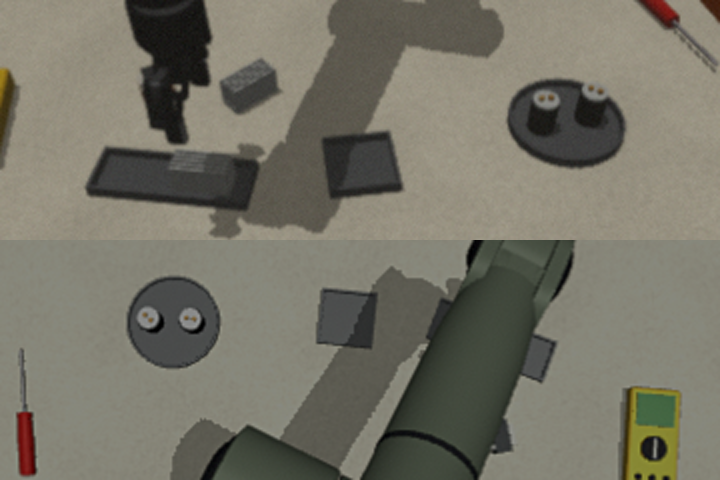

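Both capacitors stand in the dish (scene crop (545,110) and (593,105)). The first heat sink lies flat in the long tray at about (203,170). Next are the second heat sink and the transformer.

```bash
python3 - <<'E'
from rob import *
t=P["lt"]; a=t[2]+np.pi/2; u=np.array([np.cos(a),np.sin(a)]); u*=np.sign(u[1])
h=P["hsR"]; pickplace("hsR",np.array(h[:2])+[0,.001],h[2]+np.pi/2,.014,np.array(t[:2])-.041*u,t[2],40)
h=P["tr"]; s=P["st"]; pickplace("tr",h[:2],h[2],.015,s[:2],s[2]-np.pi/2,60)
set_joints([-1.309,0.326,-0.193,1.052,0,1.437])
import cv2
for n in("scene","top"): cv2.imwrite(f"pics/{n}3.png",cv2.resize(grab_frame(n)["img"][165:265,100:460,::-1],None,fx=2.2,fy=2.2,interpolation=cv2.INTER_CUBIC))
cv2.imwrite("pics/both3.png",np.vstack([cv2.imread("pics/scene3.png"),cv2.imread("pics/top3.png")]))
print(get_state()["clock"])
E
```

```text
hsR gap 0.369 F 40.9 t 2.358400000000003
held gap 0.368
hit True z-h 0.0045 f [-1.2  0.1  3.7] gap 0.366
done 6.275000000000002 clock 30.0333
tr gap 0.576 F 63.6 t 2.083400000000001
held gap 0.575
hit True z-h 0.0049 f [-0.3 -0.4  5.1] gap 0.572
done 6.2499999999999964 clock 36.2833
38.725
```

View pics/both3.png

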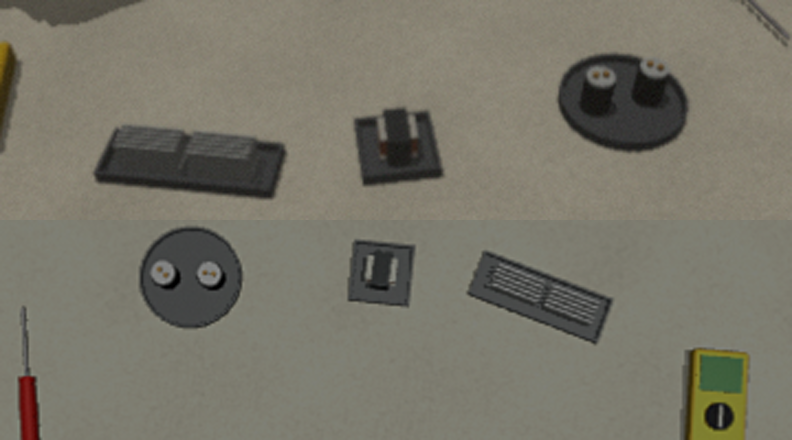

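All five parts are in their trays, upright and flat: the capacitors at top crop (163,272) and (209,273), the transformer at (380,270), and the heat sinks at (515,282) and (572,302). The arm is clear of everything.

```bash
python3 -c "
from cell import *
print(sign_off())"
```

```text
the job is handed in; nothing more can be done
None
```

All five parts were set down gently, upright and flat in their trays, with the multimeter and screwdriver left alone; I handed the job in at about 39 s on the robot's clock, and no verdict came back.

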